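# Wind the square music box

## Task

Wind the square music box: turn its upright brass key clockwise, seen from above, until the key's flat pointer stands at the little steel stud on the box, and do not wind on past the stud. Do it in two roughly equal part turns, letting go of the key for a moment in between, and let go at the end. Leave the round music box's key as it is and do not disturb the demitasse.

Things in the scene. Friction and masses are not known exactly. Their poses are not given: they have to be found in the camera images.
- square_key (a joint): How far the square box's key is wound, rad, growing clockwise seen from above. Starts at 0 to 0.5; at 2.5 the pointer is exactly at the stud; hard stop at 3.1. Sprung: winding takes 0.07 to 0.10 N m; friction holds it where it is let go. Turn at most 1.5 rad a grasp. The axis is vertical and fixed.
- square_key_grip (a point): Centre of the square box's upright brass key, on its axis, 106 mm above the table. Plate 36 mm wide along the point's x (51 mm with its look-only round lobes), 9 mm thick along y, 26 mm tall (13 up, 13 down): pinch it across y from above. z is up; it turns with the key. 26 mm below, a flat brass pointer 7 mm wide reaches 38 mm from the axis along +x.
- square_box: Dark wooden box, 94 mm square, key on top; fixed in the grey foam of an open black case (220 by 380 mm, rim 60 mm above the table). Origin on the key's axis, 30 mm below the box's flat top face, which is 75 mm above the table and carries the steel stud, 9 mm across, 6 mm high, 42 mm from the axis. The round box is about 180 mm away.
- round_key_pointer (a point): Tip of the flat brass pointer, 35 mm out from the axis, of the like key on the round music box (dark wood, 98 mm across, in the same foam). To be left as it is.
- demitasse_mid (a point): Middle (27 mm above its foot) of the small white gold-rimmed cup with one handle, 60 mm across, 54 mm tall, standing loose on the table beside the case. To be left standing as it is; z is up.
Not all that is in view belongs to the job. Of the things that look like the part that bears demitasse_mid, the smallest one is meant.

How it is judged:
By the outcome, as a careful person would: the job done as asked, in the order asked, and still so for the second after the job is handed in, with the robot touching nothing.
It also fails if it takes over 45 s, if anything falls off the work surface, if the arm or the gripper's body presses on something with over 40 N, if the wrist force passes 120 N, or if a joint passes its speed limit or range.

## Robot

A 6-joint arm with a two-finger parallel gripper is mounted at the origin on the work surface. World frame = base frame: x ahead of the robot, y to its left, z up, the work surface at z = 0. Lengths are in m, angles in rad, forces in N, time in s.
With the tool pointing down it reaches from about 0.35 to 0.775 m from the base axis. Payload 5.5 kg.
Tool frame: the origin (TCP) lies on the centre line of the jaws, within the pads' length; the fingertips stand 8 mm ahead of it and the grasp point (between the pads) lies 11 mm behind it; z points along the fingers, y is the direction in which the jaws open and shut (so a half turn about z gives the same grasp; the last joint's range is limited). The gripper opens to 85 mm and grips with 20 to 120 N. Pads are 22 mm wide; open, the fingers measure 114 mm over their backs; the gripper's body (76 mm by 85 mm) begins 54 mm behind the grasp point. The pads swing forward as they close: fully open they stand 13 mm farther back than shut.
Start: joints at [1.203, 0.313, 0.046, 1.304, 0, 1.431], TCP at [0.13, 0.56, 0.216] pointing down, gripper open.
Joint ranges: [-2.76, 2.76], [-0.86, 1.69], [-1.03, 1.26], [-2.2, 2.34], [-1.47, 1.5], [-3.14, 3.14]. Speed limits (rad/s): [2.57, 2.57, 3.14, 3.14, 3.14, 3.14].

## Interface

Orientations are given as a unit quaternion [w, x, y, z].
In Python, from workcell import env gives the robot as it stands. The module is installed in compiled form; this text tells all that it offers.
- The arm moves only by the tool play_rows, never from a script. Its argument "steps" is a list of rows, each an object with "claw": the closure in counts, from 0 (fully open) to 255 (shut); "dp": the shift along the tool's x, y, z in m, a list of three; "angular": the turn, a rotation vector about the tool's x, y, z in degrees, a list of three. In form: [{"claw": claw, "dp": [dx, dy, dz], "angular": [wx, wy, wz]}, ...]. A call has exactly 8 rows; each row shifts and turns the commanded pose from where the row before left it, along the tool's axes as they then stand; what a row does not reach is not made up. A row lasts 1/12 s, in which the tool goes at most 41.7 mm and 7.16 degrees, less where a joint would pass 70% of its speed; a pose out of reach is approached as far as the arm can. A call is refused whole if a number of a shift passes 0.0417 or a number of a turn 7.16, either way. A call with a gripper value outside its range is refused whole. The fingers move at their own pace and stop on an object; "force" is the grip in N (left out, the last holds). Time passes only in rows, so rows that do not move let the fingers close, or fill a call up. It gives the time, the measured TCP pose, the force and the opening at its end, in the units of the state.
- env.get_state(): the state, without advancing time (a new reading comes with each control period).
- env.read_camera(name): name is "scene" or "top"; returns (picture, depth): 480x640x3 uint8, red, green, blue; 480x640 float32, m along the optical axis (not along the pixel's ray), 0 where there is no reading.
- env.calibration(name): a dict with "fx", "fy", "cx", "cy" (pixels), "k1" (the pictures are not rectified: a ray, as slopes to the right and down, at radius r is drawn at 1 + k1 r^2 times it, then the intrinsics apply), "world_from_camera" (4x4, takes a point from camera to world coordinates). Camera axes: x right, y down, z forward; pixel columns grow to the right and rows downward; lengths in m; the calibration is good to about 2 mm. A picture is of the moment at which its call begins. calibration takes no time and is no camera call.
- env.hand_in(): hands the job in, once; it reports no verdict.
The state is a dict: "clock": time; "joint_pos": joint angles; "qvel": joint speeds; "tau": joint torques, N m; "tcp_pos": TCP position; "orientation": TCP orientation; "wrist_force": force on the tool from outside, world axes, zero at the start; "ft_torque": the same for the moment, N m; "finger_gap": finger opening in m.
Only numpy, scipy, OpenCV 4.12 (cv2) and the standard library are available. Lean on these libraries where they do the work, as an engineer would, in place of code of your own. Each camera call takes 0.05 s, during which the arm holds its last target. There are 200 camera calls.

## Working session

There is one attempt and no reset: what is moved stays moved. The work goes in short steps, Python scripts to look and compute and a tool call to move; the robot and the scene stay as the last step left them, time stands still between calls to the robot, and variables do not carry over. Pictures are saved under pics/ and viewed, about 8 in all and at most 12, crops included, and the job is handed in when it is done.

Besides the shell and the picture viewer there is one more tool, called after "Call:" as a command line: name --argument value ..., lists and objects as JSON in quotes. play_rows: Moves the arm, as the interface text tells. Its arguments: {"type":"object","properties":{"steps":{"type":"array","items":{"type":"object","properties":{"claw":{"type":"number"},"dp":{"type":"array","items":{"type":"number"}},"angular":{"type":"array","items":{"type":"number"}}}}},"force":{"type":"number"}},"required":["steps"]}

```bash
mkdir -p pics
cat > h.py <<'E'
import numpy as np, cv2
from workcell import env
def cal(n):
    c=env.calibration(n); return c,np.array(c["world_from_camera"])
def ray(n,u,v):
    c,T=cal(n)
    K=np.array([[c["fx"],0,c["cx"]],[0,c["fy"],c["cy"]],[0,0,1.]])
    p=cv2.undistortPoints(np.array([[[u,v]]],float),K,np.array([c["k1"],0,0,0.]))[0,0]
    return T[:3,3],T[:3,:3]@np.array([p[0],p[1],1.])
def onz(n,u,v,z):
    o,d=ray(n,u,v); return o+d*(z-o[2])/d[2]
def dep(n,u,v,D):
    o,d=ray(n,u,v); return o+d*D
def save(im,f): cv2.imwrite("pics/"+f,im[:,:,::-1])
E
python3 - <<'E'
from h import *
for n in("scene","top"):
    im,d=env.read_camera(n); save(im,n+"1.png"); np.save(n+"1.npy",d); c,T=cal(n); print(n,c["fx"],c["k1"],T.round(3).tolist())
s=env.get_state(); print({k:np.round(v,3).tolist() for k,v in s.items()})
E
```

```text
scene 601.7308233630056 0.01188104525317426 [[0.865, 0.319, -0.388, 0.983], [0.502, -0.517, 0.693, -0.658], [0.02, -0.794, -0.607, 0.781], [0.0, 0.0, 0.0, 1.0]]
top 485.4660345009197 0.027808394960264604 [[0.007, -0.985, 0.173, 0.369], [-1.0, -0.007, -0.001, 0.123], [0.002, -0.173, -0.985, 0.98], [0.0, 0.0, 0.0, 1.0]]
{'clock': 0.1, 'joint_pos': [1.203, 0.314, 0.045, 1.304, 0.0, 1.431], 'qvel': [-0.001, -0.001, 0.0, 0.001, -0.0, -0.001], 'tau': [0.002, -48.173, 29.924, 0.013, -0.0, -0.0], 'tcp_pos': [0.13, 0.56, 0.215], 'orientation': [-0.0, 0.114, 0.994, -0.001], 'wrist_force': [0.106, 0.114, -0.025], 'ft_torque': [-0.063, -0.015, -0.017], 'finger_gap': 0.086}
```

View pics/scene1.png

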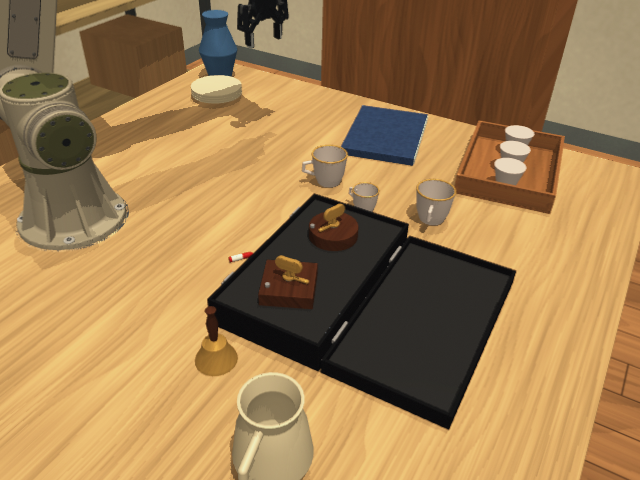

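View pics/top1.png

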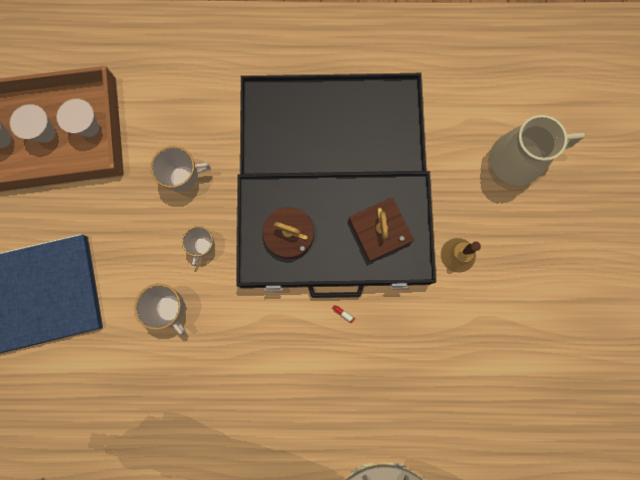

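Scene view: the square box is at (289,285) with its key at (289,268), the round box at (333,228). In the top view the square box is at (381,230) with its stud at (402,238), and the round box at (288,232). There are three gold-rimmed cups in the top view, at (198,242), (174,168) and (159,307). (198,242) is clearly the smallest, so it is the demitasse. I'll confirm both in an enlarged crop.

Run:
```python
from h import *
t=cv2.imread("pics/top1.png"); s=cv2.imread("pics/scene1.png")
a=cv2.resize(t[190:270,340:420],(400,400),interpolation=cv2.INTER_CUBIC)
b=cv2.resize(s[240:320,250:330],(400,400),interpolation=cv2.INTER_CUBIC)
c=cv2.resize(t[140:340,130:330],(400,400)) [:200]
c=cv2.resize(t[140:340,130:330],(200,200)); e=cv2.resize(s[140:260,290:460],(283,200))
row=np.zeros((200,800,3),np.uint8); row[:,:200]=c; row[:,210:493]=e
cv2.imwrite("pics/crop1.png",np.vstack([np.hstack([a,b]),row]))
d=np.load("top1.npy")
for u,v in[(198,242),(382,226),(360,250),(402,238),(300,200)]: print(u,v,d[v,u],dep("top",u,v,d[v,u]).round(4))
```

```text
198 242 0.99172944 [0.534  0.3728 0.0021]
382 226 0.88162446 [0.5467 0.0116 0.1164]
360 250 0.94228333 [0.5128 0.0463 0.0488]
402 238 0.91272205 [ 0.531  -0.03    0.0821]
300 200 0.9603606 [0.6121 0.1642 0.0478]
```

View pics/crop1.png

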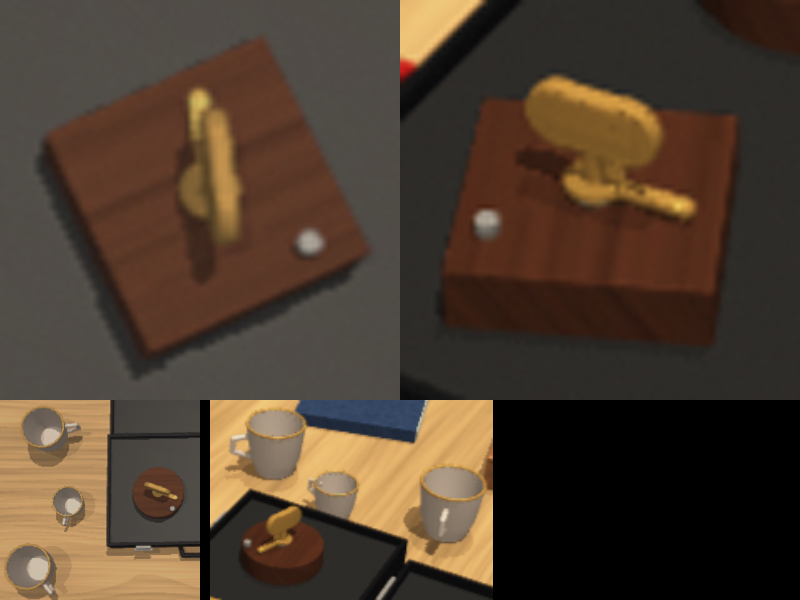

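The crop confirms that the square box's key has its pointer tip at about top (380,209), its plate from (383,212) to (386,238), and the stud at (402,238). The demitasse is the smallest cup, at top (198,242). Next I'll measure from depth and two-view rays.

```bash
cat > m.py <<'E'
from h import *
def cloud(n,box,im,d):
    P=[];C=[]
    for v in range(box[1],box[3]):
        for u in range(box[0],box[2]):
            if d[v,u]>0: P.append(dep(n,u,v,d[v,u])); C.append(im[v,u])
    return np.array(P),np.array(C).astype(int)
def measure(n,box,im,d):
    P,C=cloud(n,box,im,d)
    hsv=cv2.cvtColor(C[None].astype(np.uint8),cv2.COLOR_RGB2HSV)[0].astype(int)
    brass=(hsv[:,0]>13)&(hsv[:,0]<32)&(hsv[:,1]>110)&(hsv[:,2]>90)
    stud=(hsv[:,1]<70)&(hsv[:,2]>110)
    z=P[:,2]
    pl=P[brass&(z>.093)&(z<.13)]; po=P[brass&(z>.077)&(z<.09)]; st=P[stud&(z>.07)&(z<.09)]
    wood=P[(hsv[:,1]>90)&(z>.068)&(z<.079)&~brass]
    r=cv2.minAreaRect((wood[:,:2]*1000).astype(np.float32))
    print(n,"box",np.round(r,1) if 0 else r,"woodz",np.median(wood[:,2]).round(4))
    c=pl[:,:2].mean(0); w,V=np.linalg.eigh(np.cov(pl[:,:2].T))
    print(" plate n",len(pl),c.round(4),"z",pl[:,2].min().round(4),pl[:,2].max().round(4),"axis deg",np.degrees(np.arctan2(V[1,1],V[0,1])).round(1),"len",np.ptp(pl[:,:2]@V[:,1]).round(4))
    top=pl[pl[:,2]>pl[:,2].max()-.006]; print(" plate top",top[:,:2].mean(0).round(4))
    if len(st): print(" stud",len(st),st.mean(0).round(4))
    if len(po): print(" pointer",len(po),po.mean(0).round(4),po[np.argmax(np.linalg.norm(po[:,:2]-c,axis=1))].round(4))
E
python3 - <<'E'
from m import *
im=cv2.imread("pics/top1.png")[:,:,::-1]; measure("top",(343,190,418,268),im,np.load("top1.npy"))
im=cv2.imread("pics/scene1.png")[:,:,::-1]; measure("scene",(255,250,325,310),im,np.load("scene1.npy"))
for n,l in(("top",{"tip":(380,209,.084),"stud":(402,238.4,.081),"pa":(383.4,212.4,.112),"pb":(385.6,238,.112),"c1":(392.4,197.6,.075),"c2":(414,239,.075),"c3":(370,261,.075),"c4":(349,216,.075)}),("scene",{"tip":(250+690/5-80,240+208/5,.082),"stud":(250+87/5,240+212/5,.081),"c2":(250+45/5,240+270/5,.075),"c3":(250+315/5,240+290/5,.075),"c4":(250+337/5,240+115/5,.075),"c1":(250+90/5,240+100/5,.075)})):
    for k,(u,v,z) in l.items(): print(n,k,onz(n,u,v,z)[:2].round(4))
E
```

```text
Traceback (most recent call last):
  File "m.py", line 9, in measure
    P,C=cloud(n,box,im,d)
        ~~~~~^^^^^^^^^^^^
  File "m.py", line 6, in cloud
    if d[v,u]>0: P.append(dep(n,u,v,d[v,u])); C.append(im[v,u])
                          ~~~^^^^^^^^^^^^^^
  File "h.py", line 13, in dep
    o,d=ray(n,u,v); return o+d*D
        ~~~^^^^^^^
  File "h.py", line 6, in ray
    c,T=cal(n)
        ~~~^^^
  File "h.py", line 4, in cal
    c=env.calibration(n); return c,np.array(c["world_from_camera"])
ValueError: time passes only in moves, steps and waits
```

```bash
sed -i 's/^def cal/import functools\n@functools.lru_cache\ndef cal/' h.py
cat > r.py <<'E'
from m import *
im=cv2.imread("pics/top1.png")[:,:,::-1]; measure("top",(343,190,418,268),im,np.load("top1.npy"))
im=cv2.imread("pics/scene1.png")[:,:,::-1]; measure("scene",(255,250,325,310),im,np.load("scene1.npy"))
for n,l in(("top",{"tip":(380,209,.084),"stud":(402,238.4,.081),"pa":(383.4,212.4,.112),"pb":(385.6,238,.112),"c1":(392.4,197.6,.075),"c2":(414,239,.075),"c3":(370,261,.075),"c4":(349,216,.075)}),("scene",{"tip":(250+690/5-80,240+208/5,.082),"stud":(250+87/5,240+212/5,.081),"c2":(250+45/5,240+270/5,.075),"c3":(250+315/5,240+290/5,.075),"c4":(250+337/5,240+115/5,.075),"c1":(250+90/5,240+100/5,.075)})):
    for k,(u,v,z) in l.items(): print(n,k,onz(n,u,v,z)[:2].round(4))
E
python3 r.py
```

```text
top box ((551.1377563476562, 8.682365417480469), (93.55982208251953, 94.65850830078125), 25.01714515686035) woodz 0.0747
 plate n 147 [0.5509 0.0098] z 0.0947 0.1225 axis deg -172.9 len 0.0489
 plate top [0.5504 0.0092]
 stud 16 [ 0.5316 -0.0297  0.0803]
 pointer 63 [0.5619 0.0135 0.0807] [0.589  0.0141 0.0806]
scene box ((552.2921142578125, 6.0470733642578125), (94.31564331054688, 97.24681091308594), 24.850284576416016) woodz 0.0747
 plate n 331 [0.5535 0.0047] z 0.0934 0.1209 axis deg -173.0 len 0.0497
 plate top [0.5531 0.006 ]
 stud 15 [ 0.5315 -0.0295  0.0796]
 pointer 148 [0.5626 0.0069 0.0811] [0.5898 0.0111 0.0794]
top tip [0.5862 0.0108]
top stud [ 0.5305 -0.0302]
top pa [0.5731 0.0081]
top pb [0.5254 0.0048]
top c1 [ 0.6111 -0.0145]
top c2 [ 0.5306 -0.0539]
top c3 [0.488  0.0298]
top c4 [0.5743 0.069 ]
scene tip [0.5907 0.0095]
scene stud [ 0.5315 -0.0278]
scene c2 [ 0.5319 -0.0541]
scene c3 [ 0.6152 -0.0148]
scene c4 [0.5755 0.0681]
scene c1 [0.4947 0.0284]
```

Call:
play_rows --steps '[{"claw": 0, "dp": [-0.01, -0.008, 0], "angular": [0, 0, 0]}, {"claw": 0, "dp": [-0.024, -0.02, 0], "angular": [0, 0, 0]}, {"claw": 0, "dp": [-0.024, -0.02, 0], "angular": [0, 0, 0]}, {"claw": 0, "dp": [-0.024, -0.02, 0], "angular": [0, 0, 0]}, {"claw": 0, "dp": [-0.024, -0.02, 0], "angular": [0, 0, 0]}, {"claw": 0, "dp": [-0.024, -0.02, 0], "angular": [0, 0, 0]}, {"claw": 0, "dp": [-0.024, -0.02, 0], "angular": [0, 0, 0]}, {"claw": 0, "dp": [-0.024, -0.02, 0], "angular": [0, 0, 0]}]'

```text
clock: 0.77
tcp_pos: [0.2704, 0.3737, 0.2154]
orientation: [0.0, 0.114, 0.994, -0.0]
wrist_force: [0.4, -0.2, -0.3]
finger_gap: 0.0852
```

Call:
play_rows --steps '[{"claw": 0, "dp": [-0.024, -0.02, 0], "angular": [0, 0, 0]}, {"claw": 0, "dp": [-0.024, -0.02, 0], "angular": [0, 0, 0]}, {"claw": 0, "dp": [-0.024, -0.02, 0], "angular": [0, 0, 0]}, {"claw": 0, "dp": [-0.024, -0.02, 0], "angular": [0, 0, 0]}, {"claw": 0, "dp": [-0.024, -0.02, 0], "angular": [0, 0, 0]}, {"claw": 0, "dp": [-0.024, -0.02, 0], "angular": [0, 0, 0]}, {"claw": 0, "dp": [-0.024, -0.02, 0], "angular": [0, 0, 0]}, {"claw": 0, "dp": [-0.024, -0.02, 0], "angular": [0, 0, 0]}]'

```text
clock: 1.43
tcp_pos: [0.421, 0.1745, 0.2155]
orientation: [-0.0, 0.114, 0.993, -0.0]
wrist_force: [0.4, 0.9, -0.6]
finger_gap: 0.0853
```

Call:
play_rows --steps '[{"claw": 0, "dp": [-0.024, -0.02, 0], "angular": [0, 0, 0]}, {"claw": 0, "dp": [-0.024, -0.02, 0], "angular": [0, 0, 0]}, {"claw": 0, "dp": [-0.024, -0.02, 0], "angular": [0, 0, 0]}, {"claw": 0, "dp": [-0.024, -0.014, 0], "angular": [0, 0, 0]}, {"claw": 0, "dp": [-0.024, 0, 0], "angular": [0, 0, 0]}, {"claw": 0, "dp": [-0.02, 0, 0], "angular": [0, 0, -7]}, {"claw": 0, "dp": [0, 0, 0], "angular": [0, 0, -7]}, {"claw": 0, "dp": [0, 0, 0], "angular": [0, 0, -6.1]}]'

```text
clock: 2.1
tcp_pos: [0.5408, 0.0714, 0.2148]
orientation: [-0.001, -0.064, 0.998, -0.0]
wrist_force: [-0.8, -0.2, -0.0]
finger_gap: 0.0856
```

```bash
cat > off.py <<'E'
from h import *
from scipy.spatial.transform import Rotation as R
import sys
tgt=np.array([.5512,.0080,.098])
s=env.get_state(); q=np.array(s["orientation"]); M=R.from_quat(q[[1,2,3,0]]).as_matrix()
print("t",s["clock"],"tcp",np.round(s["tcp_pos"],4),"yaw",np.degrees(np.arctan2(M[1,1],M[0,1])).round(2),"z",M[:,2].round(3),"dp to tgt",(M.T@(tgt-s["tcp_pos"])).round(4),"F",np.round(s["wrist_force"],1),"T",np.round(s["ft_torque"],3),"gap",s["finger_gap"],"q",np.round(s["joint_pos"],2))
E
python3 off.py
```

```text
t 2.1 tcp [0.5408 0.0714 0.2148] yaw 97.29 z [-0.001 -0.    -1.   ] dp to tgt [-0.0024 -0.0642  0.1168] F [-0.8 -0.2 -0. ] T [ 0.01  -0.006 -0.022] gap 0.08564506804559135 q [-0.02  0.26 -0.03  1.28 -0.   -0.14]
```

Call:
play_rows --steps '[{"claw": 0, "dp": [-0.0024, -0.022, 0], "angular": [0, 0, -0.2]}, {"claw": 0, "dp": [0, -0.022, 0], "angular": [0, 0, 0]}, {"claw": 0, "dp": [0, -0.02, 0], "angular": [0, 0, 0]}, {"claw": 0, "dp": [0, 0, 0.025], "angular": [0, 0, 0]}, {"claw": 0, "dp": [0, 0, 0.025], "angular": [0, 0, 0]}, {"claw": 0, "dp": [0, 0, 0.01], "angular": [0, 0, 0]}, {"claw": 0, "dp": [0, 0, 0], "angular": [0, 0, 0]}, {"claw": 0, "dp": [0, 0, 0], "angular": [0, 0, 0]}]'

```text
clock: 2.77
tcp_pos: [0.5501, 0.0095, 0.1555]
orientation: [-0.001, -0.063, 0.998, 0.0]
wrist_force: [0.6, -0.5, 1.2]
finger_gap: 0.0854
```

```bash
python3 off.py
python3 - <<'E'
from h import *
im,d=env.read_camera("scene"); im2,d2=env.read_camera("top")
cv2.imwrite("pics/c2.png",np.hstack([cv2.resize(im[200:320,240:360],(400,400)),cv2.resize(im2[170:290,320:440],(400,400))])[:,:,::-1])
E
```

```text
t 2.7667 tcp [0.5501 0.0095 0.1555] yaw 97.25 z [-0.002  0.    -1.   ] dp to tgt [-0.001  -0.0017  0.0575] F [ 0.6 -0.5  1.2] T [-0.033 -0.014 -0.026] gap 0.08539392822645554 q [-0.13  0.29 -0.13  1.15  0.   -0.26]
```

View pics/c2.png

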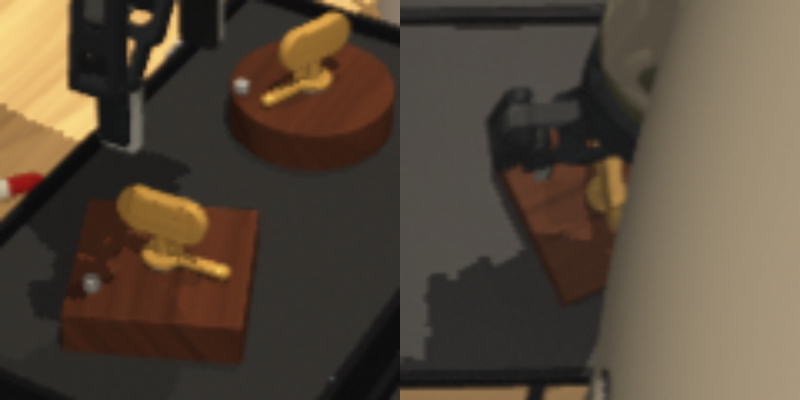

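The scene crop shows the open fingers straddling the key, with tips near crop (120,145) and (205,45), and the key plate at (163,215) unmoved. I'll check the jaw centre against depth before going down.

Run:
```python
from m import *
im,d=env.read_camera("scene")
P,C=cloud("scene",(255,195,325,246),im,d)
f=P[(P[:,2]>.13)&(P[:,2]<.2)&(abs(P[:,0]-.55)<.06)&(abs(P[:,1])<.1)]
for lo,hi in((-.1,0.01),(.01,.1)):
    g=f[(f[:,1]>lo)&(f[:,1]<=hi)]
    if len(g): g=g[g[:,2]<g[:,2].min()+.02]; print(len(g),g.min(0).round(4),g.max(0).round(4))
```

```text
75 [ 0.5484 -0.0486  0.1851] [ 0.5702 -0.0316  0.1998]
86 [0.5358 0.0492 0.1845] [0.5589 0.0565 0.1998]
```

```bash
python3 - <<'E'
from m import *
im,d=env.read_camera("scene")
for u in (272,276,279):
    for v in range(232,250,2): print(u,v,im[v,u],d[v,u].round(3),dep("scene",u,v,d[v,u]).round(3))
E
python3 off.py
```

```text
272 232 [20 21 21] 0.932 [ 0.559 -0.048  0.214]
272 234 [20 21 21] 0.935 [ 0.559 -0.048  0.21 ]
272 236 [20 22 22] 0.934 [ 0.56  -0.05   0.208]
272 238 [19 21 20] 0.942 [ 0.557 -0.046  0.201]
272 240 [20 21 21] 0.942 [ 0.558 -0.048  0.198]
272 242 [88 85 76] 0.955 [ 0.553 -0.041  0.187]
272 244 [32 30 28] 1.173 [0.456 0.098 0.049]
272 246 [32 31 29] 1.169 [0.459 0.093 0.048]
272 248 [33 32 30] 1.162 [0.464 0.087 0.05 ]
276 232 [22 23 23] 0.932 [ 0.564 -0.045  0.214]
276 234 [23 24 23] 0.931 [ 0.566 -0.047  0.213]
276 236 [22 23 23] 0.934 [ 0.565 -0.047  0.208]
276 238 [23 24 24] 0.937 [ 0.565 -0.046  0.204]
276 240 [22 23 23] 0.94 [ 0.564 -0.046  0.2  ]
276 242 [24 24 24] 0.943 [ 0.564 -0.045  0.195]
276 244 [55 52 49] 1.172 [0.463 0.101 0.05 ]
276 246 [31 30 28] 1.17 [0.466 0.098 0.048]
276 248 [33 32 30] 1.166 [0.469 0.093 0.048]
279 232 [34 33 32] 0.936 [ 0.566 -0.04   0.212]
279 234 [35 35 33] 0.938 [ 0.566 -0.04   0.208]
279 236 [43 41 40] 0.943 [ 0.565 -0.039  0.203]
279 238 [38 38 36] 0.0 [ 0.983 -0.658  0.781]
279 240 [22 21 23] 0.944 [ 0.567 -0.041  0.197]
279 242 [49 48 45] 0.95 [ 0.565 -0.039  0.191]
279 244 [111 107  96] 0.955 [ 0.564 -0.037  0.185]
279 246 [32 30 28] 1.173 [0.469 0.103 0.046]
279 248 [33 31 29] 1.163 [0.475 0.094 0.05 ]
t 2.9667 tcp [0.5518 0.0098 0.1571] yaw 97.28 z [ 0.003 -0.    -1.   ] dp to tgt [ 0.0009 -0.0016  0.0591] F [ 0.4 -0.1  0.1] T [-0.021 -0.058 -0.036] gap 0.08543689113709116 q [-0.13  0.29 -0.13  1.15  0.   -0.25]
```

Call:
play_rows --steps '[{"claw": 150, "dp": [0, -0.0015, 0], "angular": [0, 0, 0]}, {"claw": 150, "dp": [0, 0, 0], "angular": [0, 0, 0]}, {"claw": 150, "dp": [0, 0, 0], "angular": [0, 0, 0]}, {"claw": 150, "dp": [0, 0, 0], "angular": [0, 0, 0]}, {"claw": 150, "dp": [0, 0, 0], "angular": [0, 0, 0]}, {"claw": 150, "dp": [0, 0, 0], "angular": [0, 0, 0]}, {"claw": 150, "dp": [0, 0, 0], "angular": [0, 0, 0]}, {"claw": 150, "dp": [0, 0, 0], "angular": [0, 0, 0]}]' --force 40

```text
clock: 3.63
tcp_pos: [0.551, 0.0082, 0.1555]
orientation: [-0.0, -0.063, 0.998, 0.0]
wrist_force: [-0.6, 0.7, -0.0]
finger_gap: 0.0354
```

```bash
python3 off.py
cat > tips.py <<'E'
from m import *
im,d=env.read_camera("scene"); np.save("s.npy",d); save(im,"last.png")
P,C=cloud("scene",(255,195,335,265),im,d)
dark=C.max(1)-C.min(1)<25
f=P[dark&(P[:,2]>.085)&(P[:,2]<.25)&(abs(P[:,0]-.55)<.06)&(abs(P[:,1])<.1)]
for lo,hi in((-.1,0.008),(.008,.1)):
    g=f[(f[:,1]>lo)&(f[:,1]<=hi)]
    if len(g): print("zmin",g[:,2].min().round(4)); g=g[g[:,2]<g[:,2].min()+.015]; print(len(g),g.min(0).round(4),g.max(0).round(4))
E
python3 tips.py
```

```text
t 3.6333 tcp [0.551  0.0082 0.1555] yaw 97.25 z [-0.  0. -1.] dp to tgt [-0.0002 -0.0002  0.0575] F [-0.6  0.7 -0. ] T [-0.049  0.013 -0.01 ] gap 0.03540247874882876 q [-0.13  0.29 -0.13  1.15  0.   -0.26]
zmin 0.172
74 [ 0.5458 -0.0249  0.172 ] [ 0.5672 -0.0088  0.187 ]
zmin 0.1717
70 [0.5445 0.0222 0.1717] [0.5612 0.0356 0.1864]
```

Call:
play_rows --steps '[{"claw": 150, "dp": [0, 0, 0.01], "angular": [0, 0, 0]}, {"claw": 150, "dp": [0, 0, 0.01], "angular": [0, 0, 0]}, {"claw": 150, "dp": [0, 0, 0.01], "angular": [0, 0, 0]}, {"claw": 150, "dp": [0, 0, 0.01], "angular": [0, 0, 0]}, {"claw": 150, "dp": [0, 0, 0.007], "angular": [0, 0, 0]}, {"claw": 150, "dp": [0, 0, 0], "angular": [0, 0, 0]}, {"claw": 150, "dp": [0, 0, 0], "angular": [0, 0, 0]}, {"claw": 150, "dp": [0, 0, 0], "angular": [0, 0, 0]}]'

```text
clock: 4.35
tcp_pos: [0.5512, 0.0082, 0.1088]
orientation: [0.0, -0.063, 0.998, 0.0]
wrist_force: [0.0, 0.7, -0.5]
finger_gap: 0.0353
```

```bash
python3 off.py;python3 tips.py; python3 -c "
import cv2
a=cv2.imread('pics/last.png')[180:320,220:370]; cv2.imwrite('pics/c3.png',cv2.resize(a,(600,560),interpolation=2))"
```

```text
t 4.35 tcp [0.5512 0.0082 0.1088] yaw 97.25 z [ 0.  0. -1.] dp to tgt [ 0.     -0.0002  0.0108] F [ 0.   0.7 -0.5] T [ 0.025  0.005 -0.02 ] gap 0.035324650562031726 q [-0.13  0.32 -0.21  1.04  0.   -0.26]
zmin 0.1269
60 [ 0.5493 -0.0246  0.1269] [ 0.5678 -0.0114  0.1419]
zmin 0.1247
68 [0.5438 0.0223 0.1247] [0.5614 0.0337 0.1396]
```

View pics/c3.png

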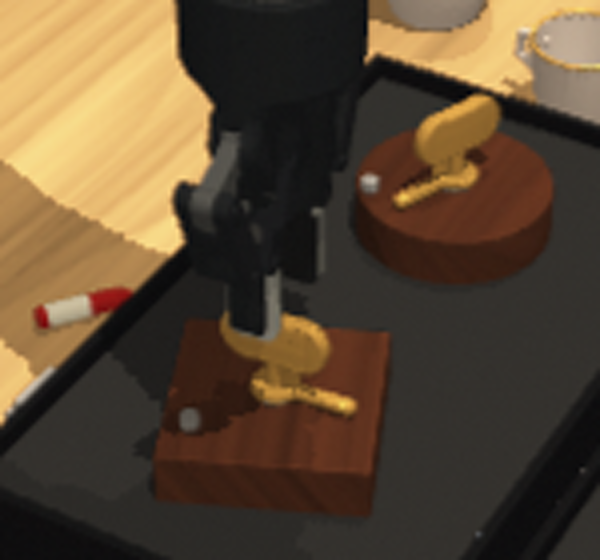

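The picture shows the fingertips at about crop (255,335), just at the plate's top edge. So the tips really stand about 20 mm farther back than the text says. Depth and image agree on this, and I'll trust the camera. I'll lower by another 20 mm, watching the force.

Call:
play_rows --steps '[{"claw": 150, "dp": [0, 0, 0.005], "angular": [0, 0, 0]}, {"claw": 150, "dp": [0, 0, 0.005], "angular": [0, 0, 0]}, {"claw": 150, "dp": [0, 0, 0.005], "angular": [0, 0, 0]}, {"claw": 150, "dp": [0, 0, 0.005], "angular": [0, 0, 0]}, {"claw": 150, "dp": [0, 0, 0], "angular": [0, 0, 0]}, {"claw": 150, "dp": [0, 0, 0], "angular": [0, 0, 0]}, {"claw": 150, "dp": [0, 0, 0], "angular": [0, 0, 0]}, {"claw": 150, "dp": [0, 0, 0], "angular": [0, 0, 0]}]'

```text
clock: 5.07
tcp_pos: [0.5512, 0.0082, 0.0888]
orientation: [0.0, -0.063, 0.998, 0.0]
wrist_force: [-1.1, -0.7, -0.1]
finger_gap: 0.0355
```

```bash
python3 off.py;python3 tips.py
```

```text
t 5.0667 tcp [0.5512 0.0082 0.0888] yaw 97.25 z [ 0.  0. -1.] dp to tgt [ 0.     -0.0002 -0.0092] F [-1.1 -0.7 -0.1] T [ 0.016 -0.036 -0.031] gap 0.03545174739393029 q [-0.13  0.34 -0.24  0.99  0.   -0.26]
zmin 0.1267
62 [ 0.5498 -0.0271  0.1267] [ 0.5674 -0.0107  0.1413]
zmin 0.1055
69 [0.5434 0.0089 0.1055] [0.562  0.0342 0.1203]
```

Call:
play_rows --steps '[{"claw": 255, "dp": [0, 0, 0.002], "angular": [0, 0, 0]}, {"claw": 255, "dp": [0, 0, 0], "angular": [0, 0, 0]}, {"claw": 255, "dp": [0, 0, 0], "angular": [0, 0, 0]}, {"claw": 255, "dp": [0, 0, 0], "angular": [0, 0, 0]}, {"claw": 255, "dp": [0, 0, 0], "angular": [0, 0, 0]}, {"claw": 255, "dp": [0, 0, 0], "angular": [0, 0, 0]}, {"claw": 255, "dp": [0, 0, 0], "angular": [0, 0, 0]}, {"claw": 255, "dp": [0, 0, 0], "angular": [0, 0, 0]}]' --force 50

```text
clock: 5.78
tcp_pos: [0.5509, 0.0082, 0.0866]
orientation: [-0.0, -0.063, 0.998, 0.0]
wrist_force: [-0.7, 0.2, 0.9]
finger_gap: 0.0075
```

```bash
python3 off.py;python3 tips.py
```

```text
t 5.7833 tcp [0.5509 0.0082 0.0866] yaw 97.25 z [-0.  0. -1.] dp to tgt [-0.0002 -0.0002 -0.0114] F [-0.7  0.2  0.9] T [ 0.013  0.043 -0.047] gap 0.007511071899762893 q [-0.13  0.34 -0.24  0.99  0.   -0.26]
zmin 0.1142
67 [ 0.529  -0.0111  0.1142] [0.5646 0.0073 0.1291]
zmin 0.1191
21 [0.5599 0.011  0.1191] [0.5634 0.0172 0.1335]
```

Call:
play_rows --steps '[{"claw": 255, "dp": [0, 0, 0], "angular": [0, 0, 2]}, {"claw": 255, "dp": [0, 0, 0], "angular": [0, 0, 4]}, {"claw": 255, "dp": [0, 0, 0], "angular": [0, 0, 4]}, {"claw": 255, "dp": [0, 0, 0], "angular": [0, 0, 4]}, {"claw": 255, "dp": [0, 0, 0], "angular": [0, 0, 4]}, {"claw": 255, "dp": [0, 0, 0], "angular": [0, 0, 4]}, {"claw": 255, "dp": [0, 0, 0], "angular": [0, 0, 4]}, {"claw": 255, "dp": [0, 0, 0], "angular": [0, 0, 4]}]'

```text
clock: 6.5
tcp_pos: [0.5509, 0.0079, 0.0866]
orientation: [-0.0, 0.199, 0.98, -0.0]
wrist_force: [-0.7, -1.2, 0.8]
finger_gap: 0.0075
```

```bash
python3 off.py;python3 tips.py; python3 -c "
import cv2
a=cv2.imread('pics/last.png')[200:320,230:350]; cv2.imwrite('pics/c4.png',cv2.resize(a,(480,480),interpolation=2))"
```

```text
t 6.5 tcp [0.5509 0.0079 0.0866] yaw 67.06 z [-0.    -0.001 -1.   ] dp to tgt [-0.0002  0.0002 -0.0114] F [-0.7 -1.2  0.8] T [-0.238  0.168  0.092] gap 0.007457184748082737 q [-0.13  0.34 -0.24  0.99 -0.    0.27]
zmin 0.1115
62 [ 0.539  -0.0132  0.1115] [0.5642 0.0071 0.1263]
zmin 0.109
33 [0.5529 0.0081 0.109 ] [0.5664 0.0224 0.1239]
```

View pics/c4.png

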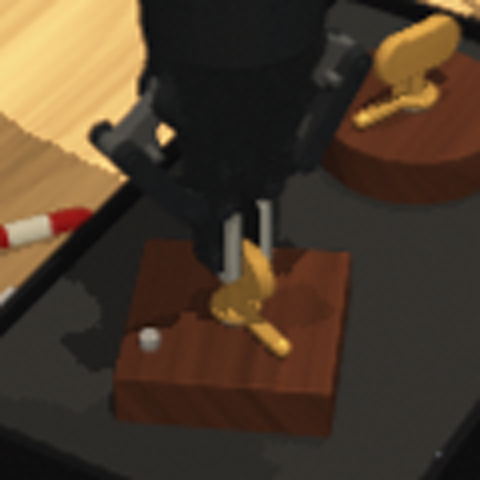

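The pointer now ends at crop (285,350), so the key turns with the gripper. Next I'll finish the first part turn with another 32°.

Call:
play_rows --steps '[{"claw": 255, "dp": [0, 0, 0], "angular": [0, 0, 4]}, {"claw": 255, "dp": [0, 0, 0], "angular": [0, 0, 4]}, {"claw": 255, "dp": [0, 0, 0], "angular": [0, 0, 4]}, {"claw": 255, "dp": [0, 0, 0], "angular": [0, 0, 4]}, {"claw": 255, "dp": [0, 0, 0], "angular": [0, 0, 4]}, {"claw": 255, "dp": [0, 0, 0], "angular": [0, 0, 4]}, {"claw": 255, "dp": [0, 0, 0], "angular": [0, 0, 4]}, {"claw": 255, "dp": [0, 0, 0], "angular": [0, 0, 4]}]'

```text
clock: 7.22
tcp_pos: [0.5507, 0.0077, 0.0866]
orientation: [-0.0, 0.461, 0.888, -0.001]
wrist_force: [-0.7, -1.3, 1.7]
finger_gap: 0.0075
```

```bash
cat > ang.py <<'E'
from m import *
im,d=env.read_camera("scene"); save(im,"last.png")
def angle(im,d,ax=(.5512,.0080)):
    P,C=cloud("scene",(255,245,330,315),im,d)
    hsv=cv2.cvtColor(C[None].astype(np.uint8),cv2.COLOR_RGB2HSV)[0].astype(int)
    b=(hsv[:,0]>13)&(hsv[:,0]<32)&(hsv[:,1]>110)&(hsv[:,2]>80)&(P[:,2]>.0765)&(P[:,2]<.09)
    p=P[b]; q=p[:,:2]-ax; r=np.linalg.norm(q,axis=1); k=(r>.018)&(r<.045)
    a=np.degrees(np.arctan2(q[k,1],q[k,0]));print("pointer n",k.sum(),"rmax",r[k].max().round(4),"angle",np.median(a).round(1),"mean xy",(q[k].mean(0)).round(4), "ang mean",np.degrees(np.arctan2(*q[k].mean(0)[::-1])).round(1))
    st=P[(hsv[:,1]<70)&(hsv[:,2]>110)&(P[:,2]>.07)&(P[:,2]<.09)]
    if len(st): m=st[:,:2].mean(0)-ax; print("stud",len(st),np.degrees(np.arctan2(m[1],m[0])).round(1),np.linalg.norm(m).round(4))
angle(im,d)
E
python3 off.py; python3 ang.py
python3 - <<'E'
import re
src=open('ang.py').read().replace('im,d=env.read_camera("scene"); save(im,"last.png")','im=cv2.imread("pics/scene1.png")[:,:,::-1]; d=np.load("scene1.npy")')
exec(src)
E
```

```text
t 7.2167 tcp [0.5507 0.0077 0.0866] yaw 35.14 z [-0.001 -0.001 -1.   ] dp to tgt [-0.      0.0006 -0.0114] F [-0.7 -1.3  1.7] T [-0.493  0.29   0.167] gap 0.007479393665691823 q [-0.13  0.34 -0.24  0.99 -0.    0.83]
pointer n 39 rmax 0.0394 angle -55.1 mean xy [ 0.0168 -0.0241] ang mean -55.1
stud 17 -116.2 0.0431
pointer n 48 rmax 0.0387 angle 3.3 mean xy [0.0283 0.002 ] ang mean 4.1
stud 15 -117.8 0.0423
```

Pointer at about -55°, stud at about -117°. That is half way, so I let go.

Call:
play_rows --steps '[{"claw": 140, "dp": [0, 0, 0], "angular": [0, 0, 0]}, {"claw": 140, "dp": [0, 0, 0], "angular": [0, 0, 0]}, {"claw": 140, "dp": [0, 0, 0], "angular": [0, 0, 0]}, {"claw": 140, "dp": [0, 0, 0], "angular": [0, 0, 0]}, {"claw": 140, "dp": [0, 0, 0], "angular": [0, 0, 0]}, {"claw": 140, "dp": [0, 0, 0], "angular": [0, 0, 0]}, {"claw": 140, "dp": [0, 0, 0], "angular": [0, 0, 0]}, {"claw": 140, "dp": [0, 0, 0], "angular": [0, 0, 0]}]'

```text
clock: 7.93
tcp_pos: [0.5511, 0.0082, 0.0866]
orientation: [0.0, 0.46, 0.888, 0.0]
wrist_force: [-0.4, -0.6, 0.7]
finger_gap: 0.0383
```

```bash
python3 off.py; python3 ang.py
```

```text
t 7.9333 tcp [0.5511 0.0082 0.0866] yaw 35.26 z [ 0.  0. -1.] dp to tgt [-0.0003 -0.     -0.0114] F [-0.4 -0.6  0.7] T [-0.019 -0.002 -0.016] gap 0.038325712194018015 q [-0.13  0.34 -0.24  0.99  0.    0.82]
pointer n 40 rmax 0.0399 angle -55.2 mean xy [ 0.016  -0.0228] ang mean -54.9
stud 17 -117.0 0.0427
```

Call:
play_rows --steps '[{"claw": 255, "dp": [0, 0, 0], "angular": [0, 0, 0]}, {"claw": 255, "dp": [0, 0, 0], "angular": [0, 0, 0]}, {"claw": 255, "dp": [0, 0, 0], "angular": [0, 0, 0]}, {"claw": 255, "dp": [0, 0, 0], "angular": [0, 0, 0]}, {"claw": 255, "dp": [0, 0, 0], "angular": [0, 0, 0]}, {"claw": 255, "dp": [0, 0, 0], "angular": [0, 0, 0]}, {"claw": 255, "dp": [0, 0, 0], "angular": [0, 0, 0]}, {"claw": 255, "dp": [0, 0, 0], "angular": [0, 0, 0]}]'

```text
clock: 8.65
tcp_pos: [0.5507, 0.0079, 0.0868]
orientation: [-0.0, 0.46, 0.888, -0.0]
wrist_force: [-3.5, -3.1, 5.0]
finger_gap: 0.008
```

```bash
python3 off.py; python3 ang.py
```

```text
t 8.65 tcp [0.5507 0.0079 0.0868] yaw 35.23 z [-0. -0. -1.] dp to tgt [-0.0003  0.0005 -0.0112] F [-3.5 -3.1  5. ] T [-0.493  0.755 -0.053] gap 0.008029298194768065 q [-0.13  0.34 -0.24  0.99 -0.    0.82]
pointer n 39 rmax 0.0419 angle -54.8 mean xy [ 0.0172 -0.0244] ang mean -54.8
stud 17 -115.4 0.0434
```

Call:
play_rows --steps '[{"claw": 255, "dp": [0, 0, 0], "angular": [0, 0, 3]}, {"claw": 255, "dp": [0, 0, 0], "angular": [0, 0, 5]}, {"claw": 255, "dp": [0, 0, 0], "angular": [0, 0, 5]}, {"claw": 255, "dp": [0, 0, 0], "angular": [0, 0, 5]}, {"claw": 255, "dp": [0, 0, 0], "angular": [0, 0, 5]}, {"claw": 255, "dp": [0, 0, 0], "angular": [0, 0, 5]}, {"claw": 255, "dp": [0, 0, 0], "angular": [0, 0, 5]}, {"claw": 255, "dp": [0, 0, 0], "angular": [0, 0, 5]}]'

```text
clock: 9.37
tcp_pos: [0.5505, 0.0078, 0.0867]
orientation: [0.0, 0.725, 0.688, -0.001]
wrist_force: [-4.4, -3.5, 6.1]
finger_gap: 0.0074
```

Call:
play_rows --steps '[{"claw": 255, "dp": [0, 0, 0], "angular": [0, 0, 5]}, {"claw": 255, "dp": [0, 0, 0], "angular": [0, 0, 5]}, {"claw": 255, "dp": [0, 0, 0], "angular": [0, 0, 4]}, {"claw": 255, "dp": [0, 0, 0], "angular": [0, 0, 3]}, {"claw": 255, "dp": [0, 0, 0], "angular": [0, 0, 2]}, {"claw": 255, "dp": [0, 0, 0], "angular": [0, 0, 0]}, {"claw": 255, "dp": [0, 0, 0], "angular": [0, 0, 0]}, {"claw": 255, "dp": [0, 0, 0], "angular": [0, 0, 0]}]'

```text
clock: 10.03
tcp_pos: [0.5504, 0.0079, 0.0868]
orientation: [0.0, 0.828, 0.561, -0.001]
wrist_force: [-4.6, -2.6, 5.7]
finger_gap: 0.0077
```

```bash
python3 off.py; python3 ang.py;  python3 -c "
import cv2
a=cv2.imread('pics/last.png')[240:320,250:330]; cv2.imwrite('pics/c5.png',cv2.resize(a,(560,560),interpolation=2))"
```

```text
t 10.0333 tcp [0.5504 0.0079 0.0868] yaw -21.77 z [-0.001 -0.001 -1.   ] dp to tgt [ 0.0004  0.0007 -0.0112] F [-4.6 -2.6  5.7] T [-0.622  0.96  -0.006] gap 0.007745115786402993 q [-0.13  0.34 -0.24  0.99 -0.    1.82]
pointer n 47 rmax 0.0397 angle -108.0 mean xy [-0.0092 -0.0265] ang mean -109.3
stud 17 -116.2 0.043
```

View pics/c5.png

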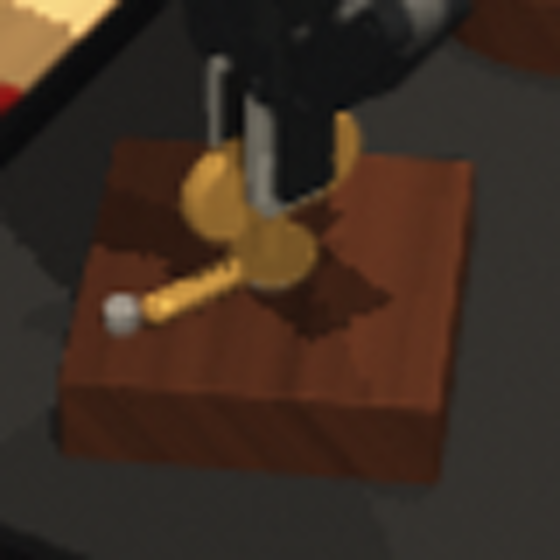

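The pointer tip is at crop (152,307) and the stud at (122,313), so it's nearly there. I'll refine using ray-plane angles.

Run:
```python
from h import *
im=cv2.imread("pics/last.png")[:,:,::-1]
hsv=cv2.cvtColor(im.copy(),cv2.COLOR_RGB2HSV).astype(int)
b=(hsv[...,0]>13)&(hsv[...,0]<32)&(hsv[...,1]>110)&(hsv[...,2]>80)
v,u=np.nonzero(b[270:290,268:286]); u=u+268; v=v+270
for z in(.079,.081):
    X=np.array([onz("scene",a,c,z)[:2] for a,c in zip(u,v)]); q=X-[.5512,.0080]; r=np.hypot(*q.T); k=(r>.02)&(r<.042)
    w,V=np.linalg.eigh(np.cov(q[k].T)); d=V[:,1]; d=d*np.sign(d@q[k].mean(0)); m=q[k].mean(0)
    print(z,k.sum(),"line dir",np.degrees(np.arctan2(d[1],d[0])).round(1),"mean dir",np.degrees(np.arctan2(m[1],m[0])).round(1),"mean",m.round(4))
s=(hsv[...,1]<70)&(hsv[...,2]>110); v,u=np.nonzero(s[276:296,258:276]); print("stud px",u.mean()+258,v.mean()+276)
for z in(.077,.079,.081):
    q=onz("scene",u.mean()+258,v.mean()+276,z)[:2]-[.5512,.0080]; print(z,q.round(4),np.degrees(np.arctan2(q[1],q[0])).round(1))
```

```text
0.079 57 line dir -70.8 mean dir -119.4 mean [-0.0126 -0.0224]
0.081 57 line dir -70.8 mean dir -112.8 mean [-0.0107 -0.0253]
stud px 266.8235294117647 283.8235294117647
0.077 [-0.0211 -0.0358] -120.5
0.079 [-0.0198 -0.0376] -117.8
0.081 [-0.0185 -0.0393] -115.2
```

```bash
cat > proj.py <<'E'
from h import *
c,T=cal("scene"); Ti=np.linalg.inv(T)
K=np.array([[c["fx"],0,c["cx"]],[0,c["fy"],c["cy"]],[0,0,1.]])
def pr(p): return cv2.projectPoints(np.array([p],float),cv2.Rodrigues(Ti[:3,:3])[0],Ti[:3,3],K,np.array([c["k1"],0,0,0.]))[0].ravel()
f=lambda p:((pr(p)-[250,240]+.5)*7-.5).round(0)
print("axis",f([.5512,.008,.081]))
for a in(-106,-109,-112,-115,-118):
    r=np.radians(a); print(a,[f([.5512+R*np.cos(r),.008+R*np.sin(r),.0805]) for R in(.025,.036)])
for z in (.078,.081): print("stud",z,f([.5313,-.0297,z]))
im=cv2.imread("pics/last.png").astype(int)
for u in (272,275,278,281):
    col=im[268:296,u]; w=np.clip(col[:,2]-col[:,0]-60,0,None); v=(w*np.arange(268,296)).sum()/max(w.sum(),1); print("col",(u-250+.5)*7-.5,"row",((v-240+.5)*7-.5).round(0),(w>0).sum())
E
python3 proj.py
```

```text
axis [270. 245.]
-106 [array([195., 292.]), array([161., 312.])]
-109 [array([191., 289.]), array([156., 309.])]
-112 [array([188., 287.]), array([151., 304.])]
-115 [array([185., 284.]), array([147., 300.])]
-118 [array([183., 281.]), array([143., 296.])]
stud 0.078 [120. 313.]
stud 0.081 [120. 304.]
col 157.0 row 305.0 5
col 178.0 row 296.0 5
col 199.0 row 252.0 10
col 220.0 row 247.0 12
```

Call:
play_rows --steps '[{"claw": 255, "dp": [0, 0, 0], "angular": [0, 0, 2]}, {"claw": 255, "dp": [0, 0, 0], "angular": [0, 0, 2]}, {"claw": 255, "dp": [0, 0, 0], "angular": [0, 0, 1.8]}, {"claw": 255, "dp": [0, 0, 0], "angular": [0, 0, 0]}, {"claw": 255, "dp": [0, 0, 0], "angular": [0, 0, 0]}, {"claw": 255, "dp": [0, 0, 0], "angular": [0, 0, 0]}, {"claw": 255, "dp": [0, 0, 0], "angular": [0, 0, 0]}, {"claw": 255, "dp": [0, 0, 0], "angular": [0, 0, 0]}]'

```text
clock: 10.75
tcp_pos: [0.5504, 0.0079, 0.0868]
orientation: [0.0, 0.855, 0.518, -0.001]
wrist_force: [-4.0, -2.0, 6.3]
finger_gap: 0.0076
```

```bash
python3 off.py; python3 ang.py; python3 proj.py | grep -E "col|-11";  python3 -c "
import cv2
a=cv2.imread('pics/last.png')[240:320,250:330]; cv2.imwrite('pics/c6.png',cv2.resize(a,(560,560),interpolation=2))"
```

```text
t 10.75 tcp [0.5504 0.0079 0.0868] yaw -27.57 z [-0.001 -0.001 -1.   ] dp to tgt [ 0.0005  0.0007 -0.0112] F [-4.  -2.   6.3] T [-0.613  0.984 -0.021] gap 0.007634113108292195 q [-0.13  0.34 -0.24  0.99 -0.    1.92]
pointer n 47 rmax 0.0381 angle -114.8 mean xy [-0.0117 -0.0245] ang mean -115.5
stud 17 -116.2 0.043
-112 [array([188., 287.]), array([151., 304.])]
-115 [array([185., 284.]), array([147., 300.])]
-118 [array([183., 281.]), array([143., 296.])]
col 157.0 row 294.0 5
col 178.0 row 284.0 6
col 199.0 row 248.0 9
col 220.0 row 244.0 11
```

View pics/c6.png

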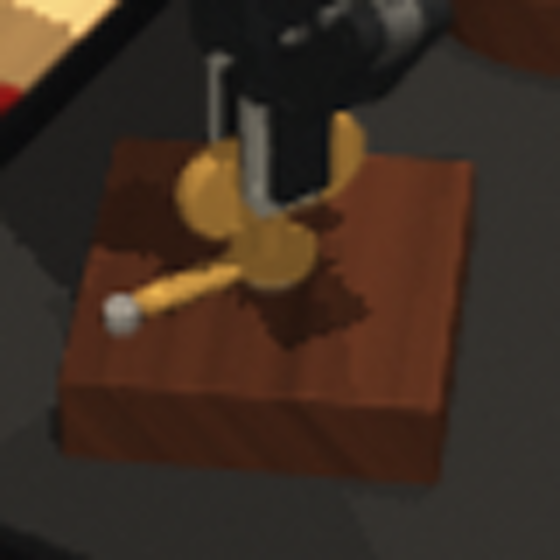

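The pointer now meets the stud, with the tip at crop (138,303), stud (122,313) and an angle of about -116 against -117. Releasing and lifting away.

Call:
play_rows --steps '[{"claw": 140, "dp": [0, 0, 0], "angular": [0, 0, 0]}, {"claw": 140, "dp": [0, 0, 0], "angular": [0, 0, 0]}, {"claw": 140, "dp": [0, 0, 0], "angular": [0, 0, 0]}, {"claw": 140, "dp": [0, 0, 0], "angular": [0, 0, 0]}, {"claw": 140, "dp": [0, 0, 0], "angular": [0, 0, 0]}, {"claw": 140, "dp": [0, 0, -0.01], "angular": [0, 0, 0]}, {"claw": 140, "dp": [0, 0, -0.02], "angular": [0, 0, 0]}, {"claw": 140, "dp": [0, 0, -0.03], "angular": [0, 0, 0]}]'

```text
clock: 11.47
tcp_pos: [0.5491, 0.0085, 0.1454]
orientation: [-0.002, 0.855, 0.518, -0.002]
wrist_force: [-0.3, 0.1, -0.3]
finger_gap: 0.0385
```

Call:
play_rows --steps '[{"claw": 140, "dp": [0, 0, -0.03], "angular": [0, 0, 0]}, {"claw": 140, "dp": [0, 0, -0.03], "angular": [0, 0, 0]}, {"claw": 140, "dp": [0, 0, -0.02], "angular": [0, 0, 0]}, {"claw": 140, "dp": [0.01, -0.03, 0], "angular": [0, 0, 0]}, {"claw": 140, "dp": [0.01, -0.035, 0], "angular": [0, 0, 0]}, {"claw": 140, "dp": [0.01, -0.035, 0], "angular": [0, 0, 0]}, {"claw": 140, "dp": [0.01, -0.02, 0], "angular": [0, 0, 0]}, {"claw": 140, "dp": [0, 0, 0], "angular": [0, 0, 0]}]'

```text
clock: 12.13
tcp_pos: [0.4601, 0.1018, 0.2279]
orientation: [-0.001, 0.854, 0.52, 0.0]
wrist_force: [0.4, -0.4, -0.1]
finger_gap: 0.0382
```

```bash
python3 off.py; python3 ang.py; python3 proj.py | grep -E "col"
python3 - <<'E'
from m import *
im,d=env.read_camera("top"); save(im,"topend.png")
s=cv2.imread("pics/last.png")
a=cv2.resize(im[190:270,340:420][:,:,::-1],(400,400),interpolation=2); b=cv2.resize(s[240:320,250:330],(400,400),interpolation=2)
e=cv2.resize(im[:,:,::-1],(267,200)); e2=cv2.resize(s,(267,200)); row=np.zeros((200,800,3),np.uint8); row[:,:267]=e; row[:,280:547]=e2
cv2.imwrite("pics/c7.png",np.vstack([np.hstack([a,b]),row]))
E
```

```text
t 12.1333 tcp [0.4601 0.1018 0.2279] yaw -27.34 z [-0.     0.001 -1.   ] dp to tgt [-0.0416  0.1241  0.1297] F [ 0.4 -0.4 -0.1] T [ 0.049  0.038 -0.002] gap 0.03816807424072182 q [ 0.05  0.11 -0.18  1.28  0.    2.09]
pointer n 47 rmax 0.0376 angle -114.4 mean xy [-0.0118 -0.0256] ang mean -114.8
stud 16 -115.5 0.0432
col 157.0 row 294.0 8
col 178.0 row 290.0 17
col 199.0 row 259.0 20
col 220.0 row 245.0 14
```

View pics/c7.png

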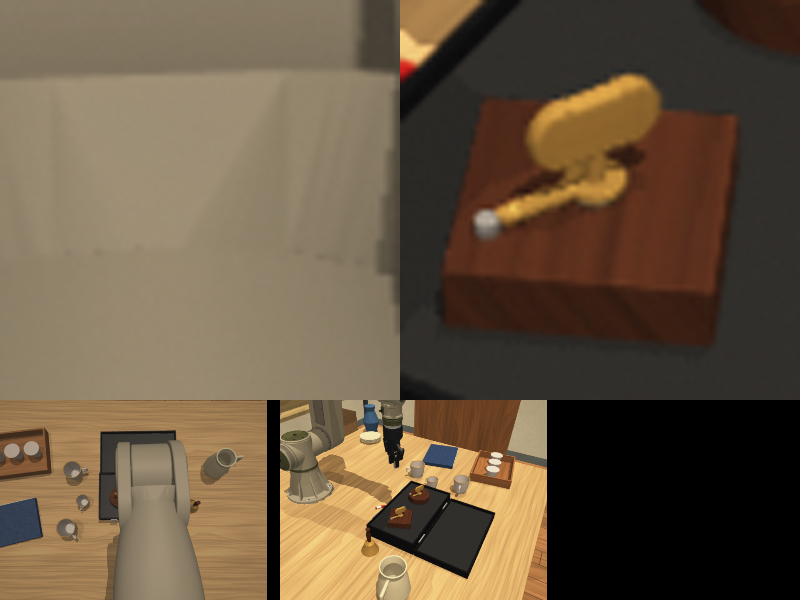

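Call:
play_rows --steps '[{"claw": 140, "dp": [0, 0, 0], "angular": [0, 0, -7]}, {"claw": 140, "dp": [0, 0, 0], "angular": [0, 0, -7]}, {"claw": 140, "dp": [0, 0, 0], "angular": [0, 0, -7]}, {"claw": 140, "dp": [0, 0, 0], "angular": [0, 0, -7]}, {"claw": 140, "dp": [0, 0, 0], "angular": [0, 0, -7]}, {"claw": 140, "dp": [0, 0, 0], "angular": [0, 0, -7]}, {"claw": 140, "dp": [0, 0, 0], "angular": [0, 0, -7]}, {"claw": 140, "dp": [0, 0, 0], "angular": [0, 0, -7]}]'

```text
clock: 12.9
tcp_pos: [0.4644, 0.0981, 0.2268]
orientation: [0.0, 0.51, 0.86, 0.0]
wrist_force: [0.1, 0.7, 0.3]
finger_gap: 0.0388
```

Call:
play_rows --steps '[{"claw": 140, "dp": [0.03, 0, 0], "angular": [0, 0, 0]}, {"claw": 140, "dp": [0.035, 0, 0], "angular": [0, 0, 0]}, {"claw": 140, "dp": [0.035, 0, 0], "angular": [0, 0, 0]}, {"claw": 140, "dp": [0.035, 0, 0], "angular": [0, 0, 0]}, {"claw": 140, "dp": [0.035, 0, 0], "angular": [0, 0, 0]}, {"claw": 140, "dp": [0.035, 0, 0], "angular": [0, 0, 0]}, {"claw": 140, "dp": [0.035, 0, 0], "angular": [0, 0, 0]}, {"claw": 140, "dp": [0.035, 0, 0], "angular": [0, 0, 0]}]'

```text
clock: 13.57
tcp_pos: [0.3326, 0.3422, 0.227]
orientation: [0.0, 0.512, 0.859, 0.001]
wrist_force: [1.7, -0.3, 0.5]
finger_gap: 0.0385
```

Call:
play_rows --steps '[{"claw": 140, "dp": [0.035, 0, 0], "angular": [0, 0, 0]}, {"claw": 140, "dp": [0.03, 0, 0], "angular": [0, 0, 0]}, {"claw": 140, "dp": [0.03, 0, 0], "angular": [0, 0, 0]}, {"claw": 140, "dp": [0, 0, 0], "angular": [0, 0, 0]}, {"claw": 140, "dp": [0, 0, 0], "angular": [0, 0, 0]}, {"claw": 140, "dp": [0, 0, 0], "angular": [0, 0, 0]}, {"claw": 140, "dp": [0, 0, 0], "angular": [0, 0, 0]}, {"claw": 140, "dp": [0, 0, 0], "angular": [0, 0, 0]}]'

```text
clock: 14.23
tcp_pos: [0.2879, 0.4236, 0.2267]
orientation: [0.0, 0.513, 0.859, 0.0]
wrist_force: [0.1, 0.1, 0.9]
finger_gap: 0.0385
```

```bash
python3 off.py
python3 - <<'E'
from m import *
im,d=env.read_camera("top"); save(im,"topend2.png")
measure("top",(343,190,418,268),im,d)
o=cv2.imread("pics/top1.png")[:,:,::-1]
print("diff cup",np.abs(im[225:270,180:218].astype(int)-o[225:270,180:218]).mean(),"round",np.abs(im[205:262,260:318].astype(int)-o[205:262,260:318]).mean())
a=cv2.resize(im[190:270,340:420][:,:,::-1],(480,480),interpolation=2); e=cv2.resize(im[:,:,::-1],(320,240)); r=cv2.resize(im[200:260,250:330][:,:,::-1],(320,240))
cv2.imwrite("pics/c8.png",np.hstack([a,np.vstack([e,r])]))
E
```

```text
t 14.2333 tcp [0.2879 0.4236 0.2267] yaw 28.32 z [ 0. -0. -1.] dp to tgt [-0.4907  0.0346  0.1288] F [0.1 0.1 0.9] T [ 0.013 -0.023  0.031] gap 0.03848934503015614 q [ 0.82  0.19 -0.09  1.29 -0.    1.89]
top box ((551.1276245117188, 8.684246063232422), (93.57398223876953, 94.67088317871094), 25.048908233642578) woodz 0.0747
 plate n 140 [0.5501 0.0084] z 0.0949 0.1228 axis deg 61.0 len 0.0497
 plate top [0.5511 0.0093]
 stud 18 [ 0.5313 -0.0293  0.0805]
 pointer 85 [ 0.5431 -0.001   0.081 ] [ 0.5329 -0.0244  0.0822]
diff cup 1.1173489278752438 round 0.8649929421254285
```

View pics/c8.png

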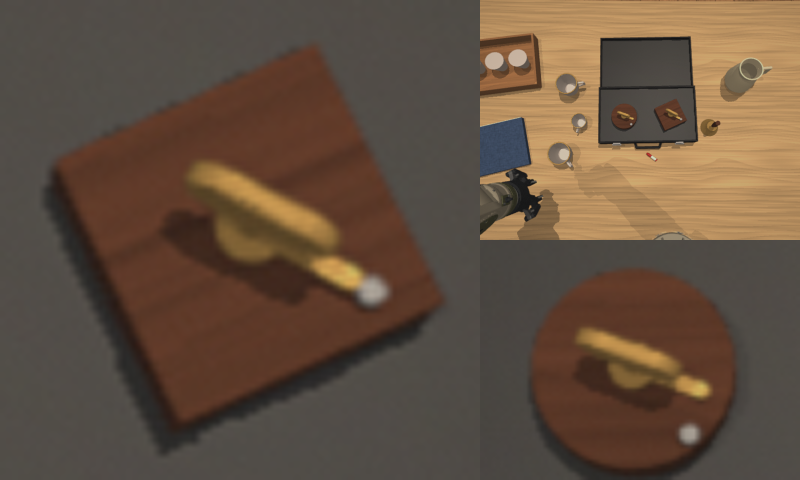

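The top crop shows the pointer running straight into the stud at crop (372,291). The round key, demitasse and everything else are unchanged. Handing in.

```bash
python3 -c "
from workcell import env
print(env.hand_in())"
```

```text
the job is handed in; nothing more can be done
None
```

I wound the square box's key clockwise to the stud in two part turns of about 62° and 63°. I let go for about 0.7 s in between and again at the end. The arm was clear of everything when I handed in at about 14.3 s.

**Final checks**
- **Alignment:** the pointer ends at the stud in both camera views. The key points to about -115° (scene camera) or -119° (top camera), and the stud lies at about -116° to -118°. That puts it within 1 or 2° of the stud, and I can't rule out a degree past it.
- **After letting go:** the key did not spring back after either release.
- **Other items:** the round key and the demitasse look the same as in the starting picture. Wrist forces stayed under about 10 N at every reading.

**What disagreed**
- **Fingertips:** they stood about 20 mm farther back than the text says, in both the depth readings and the pictures. I trusted the camera and gripped with the tool about 11 mm lower than I had planned from the text.
- **Automatic pointer readings:** two came out wrong because parts of the key other than the pointer got into the colour mask: a line fit before the last nudge, and the top-camera pointer position in the final check. I set both aside and used the plate's direction and the pictures.

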